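Release and shut the locked-out sample drawer

ROBOT

A 7-joint arm with a two-finger parallel gripper is mounted at the origin on a cart in front of the work surface, level with it; the furniture and walls round the work are solid. World frame = base frame: x ahead of the robot, y to its left, z up, the work surface at z = 0. Lengths are in m, angles in rad, forces in N, time in s.
With the tool pointing down it reaches from about 0.425 to 0.925 m from the base axis. Payload 6.8 kg.
Tool frame: the origin (TCP) lies midway between the tips of the shut fingers; the grasp point (between the pads) lies 19 mm behind it; z points along the fingers, y is the line along which they close (so a half turn about z gives the same grasp; the last joint's range is limited). The gripper opens to 85 mm and grips with 20 to 120 N. Pads are 22 mm wide; open, the fingers measure 114 mm over their backs; the gripper's body (76 mm by 85 mm) begins 54 mm behind the grasp point. The pads swing forward as they close: fully open they stand 13 mm farther back than shut.
Start: joints at [-1.309, 0.477, 0.022, 1.555, -0.011, 1.109, -0.083], TCP at [0.244, 0.629, 0.231] pointing down, gripper open.
Joint ranges: [-2.96, 2.96], [-0.34, 2.1], [-1.41, 1.46], [0.24, 2.44], [-1.37, 4.51], [0.17, 1.92], [-2.96, 2.96]. Speed limits (rad/s): [2.39, 2.39, 3.14, 3.14, 3.14, 3.14, 3.14].

INTERFACE

Orientations are given as a unit quaternion [w, x, y, z].
In Python, from station import bot gives the robot as it stands.
- The arm moves only by the tool jog_arm, never from a script. Its argument "rows" is a list of rows, each an object of numbers: "fingers": the finger opening in mm, from 0 to 85.4; "x", "y", "z": the shift along the tool's x, y, z in mm; "ax", "ay", "az": the turn, a rotation vector about the tool's x, y, z in degrees. A call has exactly 8 rows; each row shifts and turns the commanded pose from where the row before left it, along the tool's axes as they then stand; what a row does not reach is not made up. A row lasts 1/10 s, in which the tool goes at most 50 mm and 8.59 degrees, less where a joint would pass 70% of its speed; a pose out of reach is approached as far as the arm can. A call with a gripper value outside its range is refused whole. The fingers move at their own pace and stop on an object; "force" is the grip in N (left out, the last holds). Time passes only in rows, so rows that do not move let the fingers close, or fill a call up. It gives the time, the measured TCP pose, the force, the opening and the grip force at its end, in the units of the state.
- bot.get_obs(): the state, without advancing time (a new reading comes with each control period).
- bot.read_camera(name): name is "side" or "top"; returns a dict with "pixels" (384x512x3 uint8, red, green, blue), "vertical_fov" (degrees; the focal length in pixels is half the picture's height over the tangent of half this angle, whatever the lens; pixels are square), "cx", "cy" (the principal point, pixels), "world_from_camera" (4x4, takes a point from camera to world coordinates). Camera axes: x right, y down, z forward; pixel columns grow to the right and rows downward; lengths in m; the calibration is good to about 2 mm. A picture is of the moment at which its call begins. There is no depth.
- bot.hand_in(): hands the job in; it is judged then, once.
The state is a dict: "t": time; "q": joint angles; "joint_vel": joint speeds; "joint_torque": joint torques, N m; "eef_pos": TCP position; "tool_rot": TCP orientation; "contact_force": force on the tool from outside, world axes, zero at the start; "torque": the same for the moment, N m; "gripper_width": opening from 0.0 (shut) to 1.0 (fully open); "grasp_force": force on a finger pad.
Only numpy, scipy, OpenCV 4.12 (cv2) and the standard library are available. Lean on these libraries where they do the work, as an engineer would, in place of code of your own. Each camera call takes 0.05 s, during which the arm holds its last target. There are 200 camera calls.

TASK

The sample drawer is locked out at full extension. Slide the stiff guard fully aside to its stop, press the release paddle under it until you feel it meet its buffer (how deep that is varies) and, holding it down, start the drawer inward; then push the drawer all the way home. Do not force the paddle (a firm push is enough, well under 40 N), leave the guard open and the box in the tray, and do not disturb the bottle, the beaker or the timer beside the unit.

Things in the scene. Friction and masses are not known exactly. Their poses are not given: they have to be found in the camera images.
- drawer_unit: White sheet-metal housing of a benchtop drawer, fixed to the worktop, 170 (x) x 240 (y) x 85 mm high. Origin at the centre of its underside; its open front is the face at own x = -85 mm. The drawer comes out toward own -x; pushing home is toward own +x. Unit x, y below mean these axes; heights are above the worktop.
- drawer (a joint): How far the drawer is out, in m: 0 is home (console's back 3 mm from the housing), 0.12 fully out, where it starts. Friction about 5 N, moving mass about 1 kg; it stays where it is left. While the catch is engaged it moves in only 2 to 3 mm before it is stopped dead.
- drawer_front (a point): Centre of the flat front face of the drawer's grey console, 45 mm high; moves with the drawer, axes as the unit's. The face is 220 mm wide, height 12 to 70 mm, free for pushing. The console reaches 77 mm back from it; its flat deck is at height 70 mm, with 4 mm wide guide strips along the deck's front and back edges up to 77 mm.
- guard (a joint): How far the guard over the paddle is open, in m: 0 shut, 0.062 open at its stop; it starts at 0 to 0.012. It slides toward the unit's -y (the unit's right, seen from the robot) along the deck with about 9 N of friction and stays where it is left. Below 0.055 it still covers part of the paddle.
- guard_tab (a point): Middle of the top edge of the guard's upright tab, a steel fin 8 mm thick (unit y), 34 mm long (unit x), standing 25 mm above the guard's plate (64 x 62 mm, 4 mm thick, top face at height 75.5 mm); tab's top at 100.5 mm. Axes as the unit's. Moves with guard and drawer.
- paddle (a point): Middle of the top face of the black ribbed paddle, 48 (unit x) x 44 (unit y) mm, at rest at height 60 mm and hidden under the guard while that is shut. It lies in a well of the console, 39 mm behind the front face. At rest the paddle slopes by 0.2 rad, front edge (unit -x) higher; it levels as it is pressed. This point's z axis is vertical at rest.
- well_wall (a point): Middle of the upper edge of the well's back wall, height 70 mm, 26 mm behind the paddle's middle (unit +x); part of the drawer, axes as the unit's. Pushing against this wall toward unit +x with the paddle held down pushes the drawer in. The well is 57 (x) x 56 (y) mm, open to the top once the guard is aside; its floor is at height 18 mm.
- release_lever: The lever with the paddle; origin at its pivot, on the drawer, 90 mm behind the paddle's middle, height 45 mm. Pressing the paddle down (spring 4 N, rising to 11 N) lifts a catch pin, 90 mm behind the pivot, out of a keeper inside the housing's mouth. More than 40 N on it is forcing. Once the drawer is in by 10 mm the paddle may be let go: the pin rides on the keeper.
- catch_pin (a point): Middle of the lever's catch pin (8 mm thick). How far the paddle must be pressed differs each time and cannot be seen: its middle must go down 4 to 27 mm before the pin clears the keeper. 2 to 5 mm farther the pin meets a stiff rubber buffer (about 10 N more per mm at the paddle): feeling this rise tells that the catch is free.
- tray_floor (a point): Middle of the floor of the aluminium tray behind the console, 18 mm above the worktop; moves with the drawer. Tray inside 147 (x) x 149 (y) mm, walls 26 mm above its floor.
- cuvette_box: Box with a blue lid, 71 x 106 x 40 mm, lying loose in the tray; origin at the centre of its underside.
- reagent_2: Bystander: white reagent bottle, 52 mm across, 100 mm high, beside the drawer on the unit's +y side; origin at the centre of its underside.
- beaker_1: Bystander: clear beaker, 52 mm across, 60 mm high, on the unit's -y side; origin at the centre of its underside.
- timer: Bystander: flat timer, 64 x 64 x 20 mm, on the unit's -y side near the housing; origin at the centre of its underside.
There are look-alikes about, which are no part of the job. What is shaped like the cuvette_box but yellow is not meant.

How it is judged:
On the way, in this order (a step that is already met when the one before it is completed fails the run):
1. the guard is slid fully aside while the drawer is still locked out (value of joint guard above 0.055 m and value of joint drawer above 0.112 m), for 0.1 s.
2. the catch is freed and the drawer has started in (value of joint drawer below 0.105 m), for 0.05 s.
At the end, for the whole second after the job is handed in: The drawer is home (joint within 5 mm of 0), the guard still open at least 50 mm, the box lies flat in the tray (within 60 mm of the middle of its floor) and at rest (value of joint drawer below 0.005 m and value of joint guard above 0.05 m and horizontal distance between cuvette_box and tray_floor below 0.06 m and angle between cuvette_box's own z axis and vertical below 0.15 rad and linear speed of cuvette_box below 0.02 m/s); the robot touches nothing.
It fails at once if the lever is forced: more than 40 N on it (contact force between any of the fingers, the arm and release_lever above 40 N).
It fails at once if the bottle, the beaker or the timer is shifted by more than 15 mm or tipped (distance of any of reagent_2, beaker_1, timer from where it was at the start of the episode above 0.015 m or angle between any of reagent_2, beaker_1's own z axis and vertical above 0.3 rad).
It also fails if it takes over 50 s, if anything falls off the work surface, if the arm or the gripper's body presses on something with over 40 N, if the wrist force passes 120 N, or if a joint passes its speed limit or range.

## Working session

There is one attempt and no reset: what is moved stays moved. The work goes in short steps, Python scripts to look and compute and a tool call to move; the robot and the scene stay as the last step left them, time stands still between calls to the robot, and variables do not carry over. Pictures are saved under pics/ and viewed, at most 10 in all, crops included, and the job is handed in when it is done.

Besides the shell and the picture viewer there is one more tool, called after ">>>" as name(argument=value, ...) on one line, values as JSON. jog_arm: Moves the arm, as the interface text tells. Its arguments: {"type":"object","properties":{"rows":{"type":"array","items":{"type":"object","properties":{"fingers":{"type":"number"},"x":{"type":"number"},"y":{"type":"number"},"z":{"type":"number"},"ax":{"type":"number"},"ay":{"type":"number"},"az":{"type":"number"}}}},"force":{"type":"number"}},"required":["rows"]}

```bash
mkdir -p pics; cat > h.py <<'E'
import numpy as np, cv2
from station import bot
def snap(n,tag):
    c=bot.read_camera(n); cv2.imwrite(f'pics/{tag}.png',c['pixels'][:,:,::-1]); 
    np.savez(f'pics/{tag}.npz',**{k:np.array(v) for k,v in c.items()}); return c
def ray(tag,u,v,z):
    c=np.load(f'pics/{tag}.npz'); f=192/np.tan(np.radians(float(c['vertical_fov']))/2)
    T=c['world_from_camera']; d=T[:3,:3]@np.array([(u-c['cx'])/f,(v-c['cy'])/f,1]); o=T[:3,3]
    return o+d*(z-o[2])/d[2]
def proj(tag,p):
    c=np.load(f'pics/{tag}.npz'); f=192/np.tan(np.radians(float(c['vertical_fov']))/2)
    T=np.linalg.inv(c['world_from_camera']); q=T[:3,:3]@np.array(p)+T[:3,3]
    return q[:2]/q[2]*f+np.array([c['cx'],c['cy']])
E
python3 - <<'E'
from h import *
a=snap('top','t0');b=snap('side','s0')
print(a['world_from_camera'],b['world_from_camera'],a['vertical_fov'],b['vertical_fov'])
im=cv2.vconcat([cv2.imread('pics/t0.png'),cv2.imread('pics/s0.png')])
cv2.imwrite('pics/t0b.png',cv2.resize(cv2.imread('pics/t0.png'),(800,600)))
cv2.imwrite('pics/s0b.png',cv2.resize(cv2.imread('pics/s0.png'),(800,600)))
print(bot.get_obs())
E
```

```text
[[-4.75304028e-02 -9.25938916e-01  3.74670502e-01  1.22471459e-01]
 [-9.98860124e-01  4.57099356e-02 -1.37497233e-02  6.08081576e-04]
 [-4.39476063e-03 -3.74896954e-01 -9.27056072e-01  1.34623778e+00]
 [ 0.00000000e+00  0.00000000e+00  0.00000000e+00  1.00000000e+00]] [[ 0.99534797 -0.06460146  0.0714777   0.52905591]
 [-0.09633351 -0.65573101  0.74882354 -0.92201456]
 [-0.00150495 -0.7522257  -0.65890381  0.89800778]
 [ 0.          0.          0.          1.        ]] 42.65849796658729 45.05847267250733
{'t': 0.1, 'q': array([-1.30907466,  0.47768828,  0.0223681 ,  1.55636001, -0.01150613,
        1.10930769, -0.08310479]), 'joint_vel': array([-2.01544608e-03, -7.00932302e-05,  3.56116652e-04, -1.50779799e-03,
       -7.89409389e-04, -8.39002355e-04,  8.98442696e-04]), 'joint_torque': array([ 4.87420286e-03, -5.97761929e+01,  1.61400665e+00, -2.81952631e+01,
        1.28659874e-02,  4.97328394e-03, -1.55047303e-05]), 'eef_pos': array([0.24380712, 0.62885221, 0.23043985]), 'tool_rot': array([-8.87918219e-05,  1.83863824e-01,  9.82951385e-01, -8.12578245e-04]), 'contact_force': array([-0.1879791 , -0.54764053, -0.5314552 ]), 'torque': array([ 0.00644433,  0.04861703, -0.00654386]), 'grasp_force': 0.0, 'gripper_width': 1.0012736830545848}
```

View pics/t0b.png

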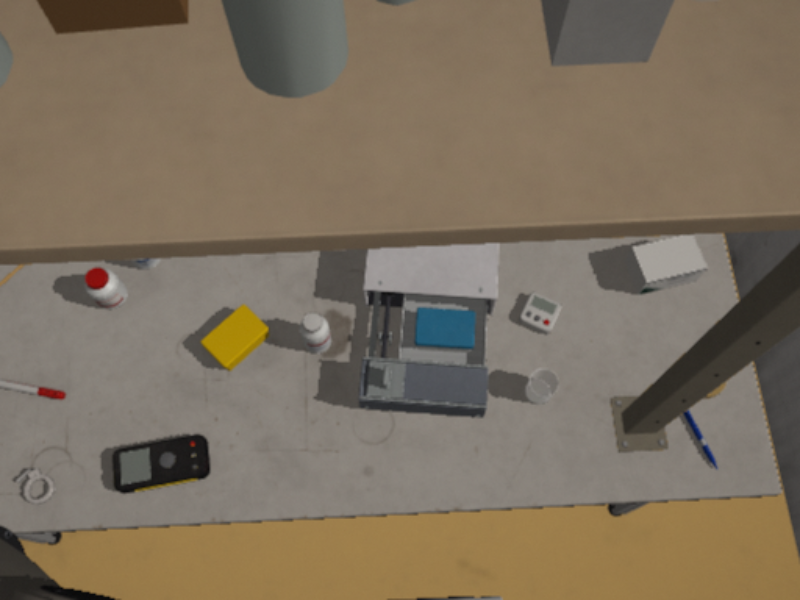

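View pics/s0b.png

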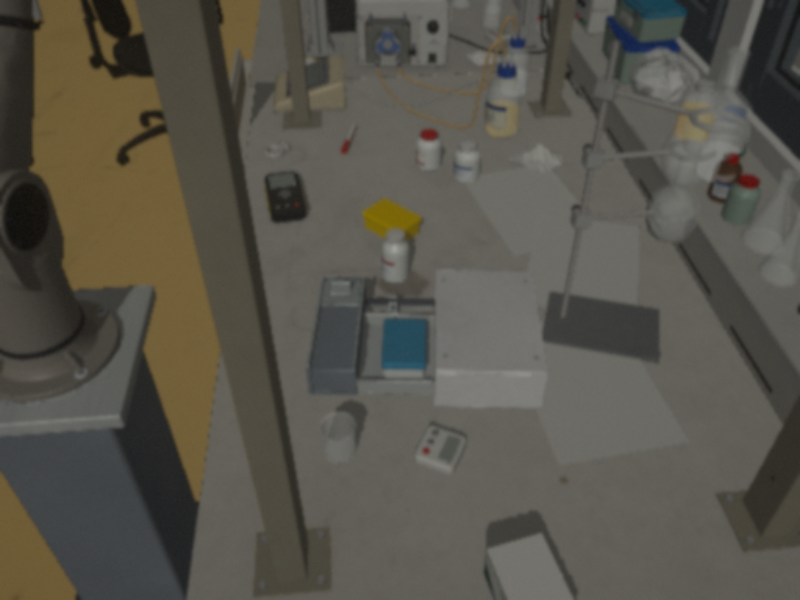

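The top view shows the unit at (430,330), with the blue box at (447,328) in the tray and the guard and its tab at (380,378). The yellow box at (235,338) is the look-alike. The other white bottle is at (105,288), and the bystander bottle is at (316,333). The beaker is at (541,386) and the timer at (541,312). Next I'll check the guard in a close crop.

```bash
python3 - <<'E'
from h import *
a=cv2.resize(cv2.imread('pics/t0.png')[185:270,222:322],(800,680),interpolation=cv2.INTER_CUBIC)[:600]
cv2.imwrite('pics/c1.png',a)
b=cv2.resize(cv2.imread('pics/s0.png')[170:257,190:306],(800,600),interpolation=cv2.INTER_CUBIC)
cv2.imwrite('pics/c2.png',b)
E
```

```text
(no output)
```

View pics/c1.png

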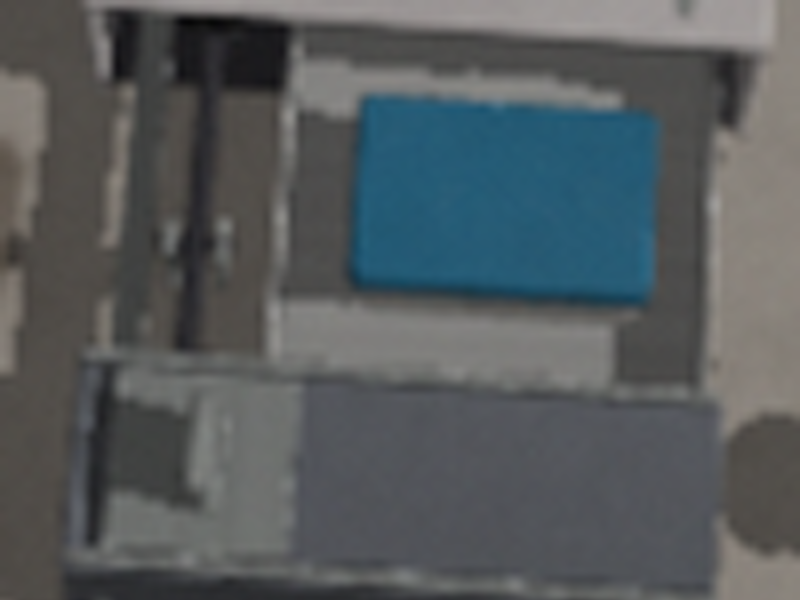

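View pics/c2.png

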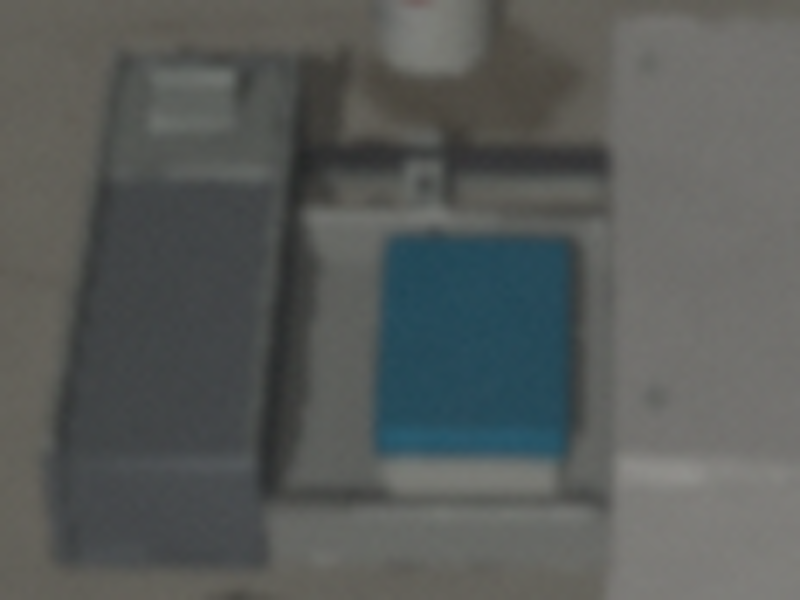

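The crops confirm the guard: a light plate at crop pixels (100–300, 360–560) of the top view. Its tab face spans (150–237, 68–130) in the side crop. The deck corners are clear in both.

```bash
python3 - <<'E'
from h import *
T=lambda u,v,z:ray('t0',222+u/8,185+v/8,z)
S=lambda u,v,z:ray('s0',190+u/6.897,170+v/6.897,z)
for n,u,v in [('BL',85,352),('BR',720,395),('FL',68,560),('FR',715,590)]: print(n,T(u,v,.077))
print('top plate right edge',T(302,370,.0755),T(292,560,.0755))
for n,u,v in [('BL',295,62),('FL',118,55),('FRdeck',75,455),('BRdeck',268,460)]: print('S',n,S(u,v,.075))
for u,v in [(150,68),(237,68)]: print('S tab top',S(u,v,.1005))
for u,v in [(150,132),(237,132)]: print('S tab bottom',S(u,v,.0755))
print('S plate edge',S(108,180,.0755),S(275,180,.0755))
for u,v in [(105,400),(195,400),(195,500)]: print('T shadow',T(u,v,.0755),T(u,v,.1005))
for n,u,v,h in [('bottle',316,320,.1),('beaker',543,375,.06)]: print(n,ray('t0',u*.64,v*.64,h))
print('shelf edge',[ray('t0',256,158,h) for h in(.4,.6,.8)])
E
```

```text
BL [0.54534311 0.05249991 0.077     ]
BR [ 0.51959173 -0.16117296  0.077     ]
FL [0.47298763 0.06024354 0.077     ]
FR [ 0.45232128 -0.15348432  0.077     ]
top plate right edge [ 0.53582878 -0.0207285   0.0755    ] [ 0.46977026 -0.01412004  0.0755    ]
S BL [0.55035631 0.04148044 0.075     ]
S FL [0.48057854 0.05265459 0.075     ]
S FRdeck [ 0.46290871 -0.16054844  0.075     ]
S BRdeck [ 0.52945616 -0.1694234   0.075     ]
S tab top [0.49418838 0.01354616 0.1005    ]
S tab top [0.52737856 0.01027523 0.1005    ]
S tab bottom [0.49231119 0.00483997 0.0755    ]
S tab bottom [0.52576782 0.00154513 0.0755    ]
S plate edge [ 0.47586237 -0.02101193  0.0755    ] [ 0.53901298 -0.02722787  0.0755    ]
T shadow [0.52846357 0.04630094 0.0755    ] [0.52047624 0.045402   0.1005    ]
T shadow [0.52697521 0.0159154  0.0755    ] [0.51901716 0.01561425 0.1005    ]
T shadow [0.49199891 0.0172938  0.0755    ] [0.48472897 0.01696553 0.1005    ]
bottle [0.61084797 0.13207007 0.1       ]
beaker [ 0.50420038 -0.25846897  0.06      ]
shelf edge [array([ 0.59529048, -0.01541696,  0.4       ]), array([ 0.49535386, -0.01202985,  0.6       ]), array([ 0.39541724, -0.00864275,  0.8       ])]
```

>>> jog_arm(rows=[{"x": -35,"y": -34,"fingers": 0},{"x": -35,"y": -34,"fingers": 0},{"x": -35,"y": -34,"fingers": 0},{"x": -35,"y": -34,"fingers": 0},{"x": -35,"y": -34,"fingers": 0},{"x": -35,"y": -34,"fingers": 0},{"x": -35,"y": -34,"fingers": 0},{"x": -35,"y": -34,"fingers": 0}], force=60)

```text
invalid input
```

>>> jog_arm(rows=[{"x": -35,"y": -34,"fingers": 0},{"x": -35,"y": -34,"fingers": 0},{"x": -35,"y": -34,"fingers": 0},{"x": -35,"y": -34,"fingers": 0},{"x": -35,"y": -34,"fingers": 0},{"az": -8,"z": 30,"fingers": 0},{"az": -8,"z": 30,"fingers": 0},{"fingers": 0}])

```text
invalid input
```

```bash
python3 - <<'E'
from h import *
snap('top','t1');snap('side','s1')
o=bot.get_obs();p=o['eef_pos'];print(p,o['tool_rot'],o['contact_force'],o['gripper_width'],o['t'])
pt=proj('t1',p);ps=proj('s1',p);print(pt,ps,proj('t1',p+[0,0,.07]),proj('s1',p+[0,0,.07]))
out=[]
for t,(u,v) in (('t1',pt),('s1',ps)):
    im=cv2.imread(f'pics/{t}.png');u0,v0=int(u)-45,int(v)-50;print(t,u0,v0)
    out.append(cv2.resize(im[v0:v0+100,u0:u0+66],(396,600),interpolation=cv2.INTER_CUBIC))
cv2.imwrite('pics/c3.png',cv2.hconcat(out))
E
```

```text
[0.24384076 0.62903623 0.23072669] [-5.89252129e-05  1.83860505e-01  9.82952191e-01 -5.49816450e-04] [ 0.11790691 -0.53185122 -0.56999033] 0.9945788694029871 0.2
[-31.52080412 350.66832623] [131.93428792  38.70146416] [-50.28616257 347.74981628] [128.09806707  18.44870488]
t1 -76 300
s1 86 -12Traceback (most recent call last):
  File "<stdin>", line 8, in <module>
cv2.error: OpenCV(4.12.0) /io/opencv/modules/imgproc/src/resize.cpp:4208: error: (-215:Assertion failed) !ssize.empty() in function 'resize'
```

>>> jog_arm(rows=[{"x": -35,"y": -34,"z": 0,"ax": 0,"ay": 0,"az": 0,"fingers": 0},{"x": -35,"y": -34,"z": 0,"ax": 0,"ay": 0,"az": 0,"fingers": 0},{"x": -35,"y": -34,"z": 0,"ax": 0,"ay": 0,"az": 0,"fingers": 0},{"x": -35,"y": -34,"z": 0,"ax": 0,"ay": 0,"az": 0,"fingers": 0},{"x": -35,"y": -34,"z": 0,"ax": 0,"ay": 0,"az": 0,"fingers": 0},{"x": -35,"y": -34,"z": 0,"ax": 0,"ay": 0,"az": 0,"fingers": 0},{"x": -35,"y": -34,"z": 0,"ax": 0,"ay": 0,"az": 0,"fingers": 0},{"x": -35,"y": -34,"z": 0,"ax": 0,"ay": 0,"az": 0,"fingers": 0}], force=60)

```text
t: 1.0
eef_pos: [0.4072, 0.2726, 0.2314]
tool_rot: [0.0, 0.184, 0.983, 0.0]
contact_force: [1.3, 0.1, -0.4]
gripper_width: 0.004
grasp_force: 0.0
```

>>> jog_arm(rows=[{"x": -35,"y": -34,"z": 0,"ax": 0,"ay": 0,"az": 0,"fingers": 0},{"x": -35,"y": -34,"z": 0,"ax": 0,"ay": 0,"az": 0,"fingers": 0},{"x": -35,"y": -34,"z": 0,"ax": 0,"ay": 0,"az": 0,"fingers": 0},{"x": -35,"y": -34,"z": 0,"ax": 0,"ay": 0,"az": 0,"fingers": 0},{"x": -33,"y": -32,"z": 0,"ax": 0,"ay": 0,"az": 0,"fingers": 0},{"x": 0,"y": 0,"z": 30,"ax": 0,"ay": 0,"az": -8,"fingers": 0},{"x": 0,"y": 0,"z": 30,"ax": 0,"ay": 0,"az": -8,"fingers": 0},{"x": 0,"y": 0,"z": 0,"ax": 0,"ay": 0,"az": 0,"fingers": 0}])

```text
t: 1.8
eef_pos: [0.5045, 0.0545, 0.1681]
tool_rot: [-0.003, 0.045, 0.999, -0.001]
contact_force: [-0.9, -0.3, -0.5]
gripper_width: -0.0
grasp_force: 0.0
```

```bash
python3 - <<'E'
from h import *
snap('top','t1');snap('side','s1')
o=bot.get_obs();p=o['eef_pos'];print(p,o['tool_rot'],o['contact_force'],o['gripper_width'],o['t'])
pt=proj('t1',p);ps=proj('s1',p);print(pt,ps,proj('t1',p+[0,0,.07]),proj('s1',p+[0,0,.07]))
out=[]
for t,(u,v) in (('t1',pt),('s1',ps)):
    im=cv2.imread(f'pics/{t}.png');u0,v0=int(u)-33,int(v)-50;print(t,u0,v0)
    out.append(cv2.resize(im[v0:v0+100,u0:u0+66],(396,600),interpolation=cv2.INTER_CUBIC))
cv2.imwrite('pics/c3.png',cv2.hconcat(out))
E
```

```text
[0.50712056 0.05539253 0.17150737] [-5.05725707e-04  4.71068337e-02  9.98889715e-01 -1.65653880e-04] [ 0.16921223 -0.21583739  0.25842673] 0.000893520824358862 1.9
[230.0081486  231.67937674] [214.53031159 148.53443217] [228.37406023 222.5506232 ] [212.74378017 126.16414626]
t1 197 181
s1 181 98
```

View pics/c3.png

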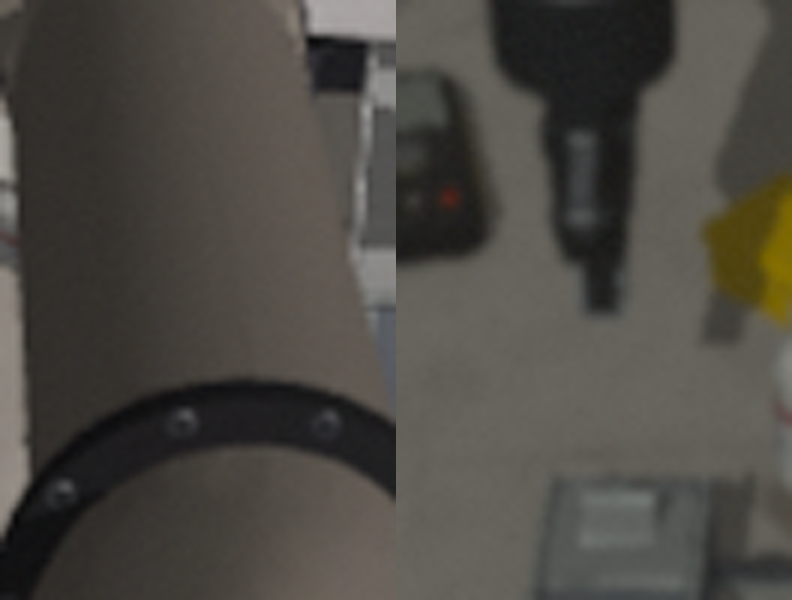

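The side view puts the shut fingertip at crop (605,312), within about 2 px of its projection. It lies in line with the tab in x, which shows at crop (583–660, 488). The arm hides the guard in the top view. I'll descend on the +y side of the tab.

>>> jog_arm(rows=[{"x": 0,"y": 0,"z": 40,"ax": 0,"ay": 0,"az": 0,"fingers": 0},{"x": 0,"y": 0,"z": 30,"ax": 0,"ay": 0,"az": 0,"fingers": 0},{"x": 0,"y": 0,"z": 10,"ax": 0,"ay": 0,"az": 0,"fingers": 0},{"x": 0,"y": 0,"z": 7,"ax": 0,"ay": 0,"az": 0,"fingers": 0},{"x": 0,"y": 0,"z": 0,"ax": 0,"ay": 0,"az": 0,"fingers": 0},{"x": 0,"y": -5,"z": 0,"ax": 0,"ay": 0,"az": 0,"fingers": 0},{"x": 0,"y": -5,"z": 0,"ax": 0,"ay": 0,"az": 0,"fingers": 0},{"x": 0,"y": 0,"z": 0,"ax": 0,"ay": 0,"az": 0,"fingers": 0}])

```text
t: 2.7
eef_pos: [0.5068, 0.0443, 0.0852]
tool_rot: [0.001, 0.046, 0.999, 0.0]
contact_force: [0.1, -0.4, 0.5]
gripper_width: 0.0
grasp_force: 0.0
```

>>> jog_arm(rows=[{"x": 0,"y": -4,"z": 0,"ax": 0,"ay": 0,"az": 0,"fingers": 0},{"x": 0,"y": -4,"z": 0,"ax": 0,"ay": 0,"az": 0,"fingers": 0},{"x": 0,"y": -4,"z": 0,"ax": 0,"ay": 0,"az": 0,"fingers": 0},{"x": 0,"y": -4,"z": 0,"ax": 0,"ay": 0,"az": 0,"fingers": 0},{"x": 0,"y": -4,"z": 0,"ax": 0,"ay": 0,"az": 0,"fingers": 0},{"x": 0,"y": -4,"z": 0,"ax": 0,"ay": 0,"az": 0,"fingers": 0},{"x": 0,"y": -4,"z": 0,"ax": 0,"ay": 0,"az": 0,"fingers": 0},{"x": 0,"y": 0,"z": 0,"ax": 0,"ay": 0,"az": 0,"fingers": 0}])

```text
t: 3.5
eef_pos: [0.5037, 0.0201, 0.0844]
tool_rot: [-0.0, 0.044, 0.999, 0.002]
contact_force: [-1.0, 8.2, 0.8]
gripper_width: -0.0
grasp_force: 3.7
```

>>> jog_arm(rows=[{"x": 0,"y": -6,"z": 0,"ax": 0,"ay": 0,"az": 0,"fingers": 0},{"x": 0,"y": -6,"z": 0,"ax": 0,"ay": 0,"az": 0,"fingers": 0},{"x": 0,"y": -6,"z": 0,"ax": 0,"ay": 0,"az": 0,"fingers": 0},{"x": 0,"y": -6,"z": 0,"ax": 0,"ay": 0,"az": 0,"fingers": 0},{"x": 0,"y": -6,"z": 0,"ax": 0,"ay": 0,"az": 0,"fingers": 0},{"x": 0,"y": -4,"z": 0,"ax": 0,"ay": 0,"az": 0,"fingers": 0},{"x": 0,"y": -4,"z": 0,"ax": 0,"ay": 0,"az": 0,"fingers": 0},{"x": 0,"y": 0,"z": 0,"ax": 0,"ay": 0,"az": 0,"fingers": 0}])

```text
t: 4.3
eef_pos: [0.4994, -0.0178, 0.0843]
tool_rot: [-0.001, 0.044, 0.999, 0.002]
contact_force: [-2.3, 7.8, 2.2]
gripper_width: 0.001
grasp_force: 3.7
```

>>> jog_arm(rows=[{"x": 0,"y": -3,"z": 0,"ax": 0,"ay": 0,"az": 0,"fingers": 0},{"x": 0,"y": -3,"z": 0,"ax": 0,"ay": 0,"az": 0,"fingers": 0},{"x": 0,"y": -3,"z": 0,"ax": 0,"ay": 0,"az": 0,"fingers": 0},{"x": 0,"y": 0,"z": 0,"ax": 0,"ay": 0,"az": 0,"fingers": 0},{"x": 0,"y": 0,"z": 0,"ax": 0,"ay": 0,"az": 0,"fingers": 0},{"x": 0,"y": 0,"z": 0,"ax": 0,"ay": 0,"az": 0,"fingers": 0},{"x": 0,"y": 0,"z": 0,"ax": 0,"ay": 0,"az": 0,"fingers": 0},{"x": 0,"y": 0,"z": 0,"ax": 0,"ay": 0,"az": 0,"fingers": 0}])

```text
t: 5.1
eef_pos: [0.4998, -0.0201, 0.0844]
tool_rot: [-0.001, 0.042, 0.999, 0.005]
contact_force: [-1.5, 26.0, 3.2]
gripper_width: 0.0
grasp_force: 12.7
```

>>> jog_arm(rows=[{"x": 0,"y": -2,"z": 0,"ax": 0,"ay": 0,"az": 0,"fingers": 0},{"x": 0,"y": 0,"z": 0,"ax": 0,"ay": 0,"az": 0,"fingers": 0},{"x": 0,"y": 8,"z": 0,"ax": 0,"ay": 0,"az": 0,"fingers": 0},{"x": 0,"y": 12,"z": 0,"ax": 0,"ay": 0,"az": 0,"fingers": 0},{"x": 0,"y": 12,"z": -20,"ax": 0,"ay": 0,"az": 0,"fingers": 0},{"x": 0,"y": 12,"z": -40,"ax": 0,"ay": 0,"az": 0,"fingers": 0},{"x": 0,"y": 5,"z": -40,"ax": 0,"ay": 0,"az": 0,"fingers": 0},{"x": 0,"y": 0,"z": 0,"ax": 0,"ay": 0,"az": 0,"fingers": 0}])

```text
t: 5.9
eef_pos: [0.5074, 0.0183, 0.1891]
tool_rot: [0.005, 0.045, 0.999, 0.001]
contact_force: [0.2, 1.0, -0.0]
gripper_width: 0.002
grasp_force: 0.0
```

```bash
python3 - <<'E'
from h import *
snap('side','s2')
o=bot.get_obs();print(o['eef_pos'],o['tool_rot'],o['contact_force'],o['t'])
b=cv2.resize(cv2.imread('pics/s2.png')[160:235,190:290],(800,600),interpolation=cv2.INTER_CUBIC)
cv2.imwrite('pics/c4.png',cv2.convertScaleAbs(b,alpha=1.8))
E
```

```text
[0.50583371 0.01777717 0.18674838] [2.78092656e-03 4.53112250e-02 9.98968830e-01 6.60790503e-04] [-0.11659605 -0.64473323 -0.98699029] 5.95
```

View pics/c4.png

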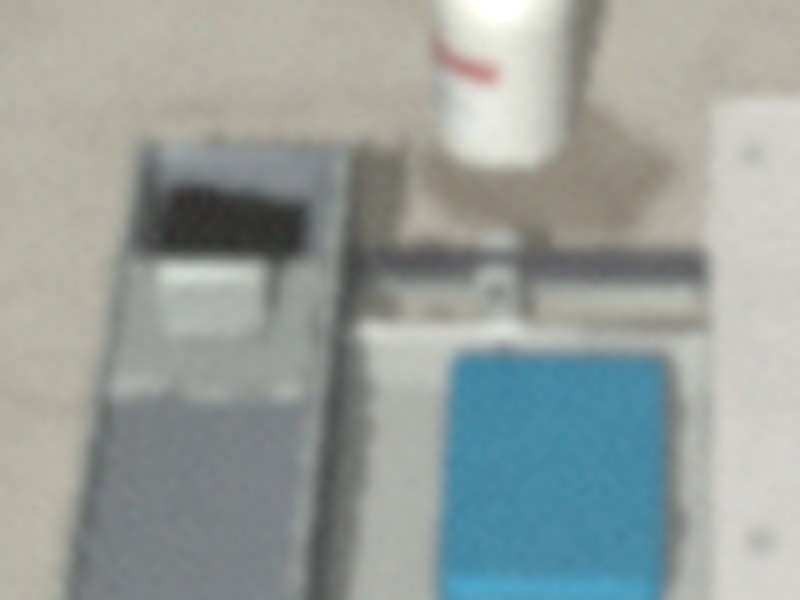

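The guard is aside: the black paddle and well show at crop (155–308, 188–250), with the tab at (160–268, 262–335) just in front.

```bash
python3 - <<'E'
from h import *
S=lambda u,v,z:ray('s2',190+u/8,160+v/8,z)
for n,u,v,z in [('wellFL',175,186,.07),('wellBL',308,205,.07),('wellL',155,250,.07),('wellR',308,250,.07),('tabtopL',160,262,.1005),('tabtopR',268,264,.1005),('tabbotL',166,335,.0755),('tabbotR',268,335,.0755),('deck far L',140,142,.077),('deck far R',355,142,.077),('plate edge L',108,395,.0755),('plate edge R',300,398,.0755)]: print(n,S(u,v,z))
E
```

```text
wellFL [0.49290471 0.03509816 0.07      ]
wellBL [0.53747243 0.02088665 0.07      ]
wellL [0.48558524 0.00318788 0.07      ]
wellR [ 0.53638795 -0.00181443  0.07      ]
tabtopL [ 0.48868345 -0.03679747  0.1005    ]
tabtopR [ 0.52306108 -0.04113761  0.1005    ]
tabbotL [ 0.4887219  -0.04439335  0.0755    ]
tabbotR [ 0.52152116 -0.04762047  0.0755    ]
deck far L [0.48177393 0.05113086 0.077     ]
deck far R [0.55495332 0.04391777 0.077     ]
plate edge L [ 0.46986662 -0.07036694  0.0755    ]
plate edge R [ 0.53046929 -0.07769238  0.0755    ]
```

>>> jog_arm(rows=[{"x": -5,"y": 3,"z": 20,"ax": 0,"ay": 0,"az": 0,"fingers": 0},{"x": -5,"y": 0,"z": 40,"ax": 0,"ay": 0,"az": 0,"fingers": 0},{"x": 0,"y": 0,"z": 30,"ax": 0,"ay": 0,"az": 0,"fingers": 0},{"x": 0,"y": 0,"z": 10,"ax": 0,"ay": 0,"az": 0,"fingers": 0},{"x": 0,"y": 0,"z": 10,"ax": 0,"ay": 0,"az": 0,"fingers": 0},{"x": 0,"y": 0,"z": 5,"ax": 0,"ay": 0,"az": 0,"fingers": 0},{"x": 0,"y": 0,"z": 4,"ax": 0,"ay": 0,"az": 0,"fingers": 0},{"x": 0,"y": 0,"z": 0,"ax": 0,"ay": 0,"az": 0,"fingers": 0}])

```text
t: 6.75
eef_pos: [0.5144, 0.0197, 0.0656]
tool_rot: [0.0, 0.045, 0.999, 0.0]
contact_force: [-0.1, 0.4, -0.0]
gripper_width: 0.002
grasp_force: 0.0
```

Now I'll press down in small steps, reading the force each time.

>>> jog_arm(rows=[{"x": 0,"y": 0,"z": 2,"ax": 0,"ay": 0,"az": 0,"fingers": 0},{"x": 0,"y": 0,"z": 2,"ax": 0,"ay": 0,"az": 0,"fingers": 0},{"x": 0,"y": 0,"z": 2,"ax": 0,"ay": 0,"az": 0,"fingers": 0},{"x": 0,"y": 0,"z": 2,"ax": 0,"ay": 0,"az": 0,"fingers": 0},{"x": 0,"y": 0,"z": 2,"ax": 0,"ay": 0,"az": 0,"fingers": 0},{"x": 0,"y": 0,"z": 0,"ax": 0,"ay": 0,"az": 0,"fingers": 0},{"x": 0,"y": 0,"z": 0,"ax": 0,"ay": 0,"az": 0,"fingers": 0},{"x": 0,"y": 0,"z": 0,"ax": 0,"ay": 0,"az": 0,"fingers": 0}])

```text
t: 7.55
eef_pos: [0.5139, 0.0198, 0.0553]
tool_rot: [-0.0, 0.045, 0.999, 0.0]
contact_force: [-2.8, 0.5, 4.8]
gripper_width: -0.0
grasp_force: 2.2
```

>>> jog_arm(rows=[{"x": 0,"y": 0,"z": 2,"ax": 0,"ay": 0,"az": 0,"fingers": 0},{"x": 0,"y": 0,"z": 2,"ax": 0,"ay": 0,"az": 0,"fingers": 0},{"x": 0,"y": 0,"z": 0,"ax": 0,"ay": 0,"az": 0,"fingers": 0},{"x": 0,"y": 0,"z": 0,"ax": 0,"ay": 0,"az": 0,"fingers": 0},{"x": 0,"y": 0,"z": 0,"ax": 0,"ay": 0,"az": 0,"fingers": 0},{"x": 0,"y": 0,"z": 0,"ax": 0,"ay": 0,"az": 0,"fingers": 0},{"x": 0,"y": 0,"z": 0,"ax": 0,"ay": 0,"az": 0,"fingers": 0},{"x": 0,"y": 0,"z": 0,"ax": 0,"ay": 0,"az": 0,"fingers": 0}])

```text
t: 8.35
eef_pos: [0.5139, 0.0197, 0.0514]
tool_rot: [-0.0, 0.045, 0.999, 0.0]
contact_force: [-2.6, 1.6, 5.8]
gripper_width: 0.002
grasp_force: 2.6
```

>>> jog_arm(rows=[{"x": 0,"y": 0,"z": 1,"ax": 0,"ay": 0,"az": 0,"fingers": 0},{"x": 0,"y": 0,"z": 1,"ax": 0,"ay": 0,"az": 0,"fingers": 0},{"x": 0,"y": 0,"z": 1,"ax": 0,"ay": 0,"az": 0,"fingers": 0},{"x": 0,"y": 0,"z": 0,"ax": 0,"ay": 0,"az": 0,"fingers": 0},{"x": 0,"y": 0,"z": 0,"ax": 0,"ay": 0,"az": 0,"fingers": 0},{"x": 0,"y": 0,"z": 0,"ax": 0,"ay": 0,"az": 0,"fingers": 0},{"x": 0,"y": 0,"z": 0,"ax": 0,"ay": 0,"az": 0,"fingers": 0},{"x": 0,"y": 0,"z": 0,"ax": 0,"ay": 0,"az": 0,"fingers": 0}])

```text
t: 9.15
eef_pos: [0.5138, 0.0197, 0.0484]
tool_rot: [-0.0, 0.045, 0.999, 0.0]
contact_force: [-3.0, 1.8, 6.3]
gripper_width: 0.002
grasp_force: 2.9
```

>>> jog_arm(rows=[{"x": 0,"y": 0,"z": 1,"ax": 0,"ay": 0,"az": 0,"fingers": 0},{"x": 0,"y": 0,"z": 1,"ax": 0,"ay": 0,"az": 0,"fingers": 0},{"x": 0,"y": 0,"z": 0,"ax": 0,"ay": 0,"az": 0,"fingers": 0},{"x": 0,"y": 0,"z": 0,"ax": 0,"ay": 0,"az": 0,"fingers": 0},{"x": 0,"y": 0,"z": 0,"ax": 0,"ay": 0,"az": 0,"fingers": 0},{"x": 0,"y": 0,"z": 0,"ax": 0,"ay": 0,"az": 0,"fingers": 0},{"x": 0,"y": 0,"z": 0,"ax": 0,"ay": 0,"az": 0,"fingers": 0},{"x": 0,"y": 0,"z": 0,"ax": 0,"ay": 0,"az": 0,"fingers": 0}])

```text
t: 9.95
eef_pos: [0.5138, 0.0198, 0.0464]
tool_rot: [-0.0, 0.045, 0.999, 0.0]
contact_force: [-2.7, 1.0, 6.7]
gripper_width: -0.003
grasp_force: 3.2
```

>>> jog_arm(rows=[{"x": 0,"y": 0,"z": 1,"ax": 0,"ay": 0,"az": 0,"fingers": 0},{"x": 0,"y": 0,"z": 1,"ax": 0,"ay": 0,"az": 0,"fingers": 0},{"x": 0,"y": 0,"z": 0,"ax": 0,"ay": 0,"az": 0,"fingers": 0},{"x": 0,"y": 0,"z": 0,"ax": 0,"ay": 0,"az": 0,"fingers": 0},{"x": 0,"y": 0,"z": 0,"ax": 0,"ay": 0,"az": 0,"fingers": 0},{"x": 0,"y": 0,"z": 0,"ax": 0,"ay": 0,"az": 0,"fingers": 0},{"x": 0,"y": 0,"z": 0,"ax": 0,"ay": 0,"az": 0,"fingers": 0},{"x": 0,"y": 0,"z": 0,"ax": 0,"ay": 0,"az": 0,"fingers": 0}])

```text
t: 10.75
eef_pos: [0.5137, 0.0198, 0.0444]
tool_rot: [-0.0, 0.045, 0.999, 0.0]
contact_force: [-3.4, 0.9, 6.4]
gripper_width: -0.003
grasp_force: 3.4
```

>>> jog_arm(rows=[{"x": 0,"y": 0,"z": 1,"ax": 0,"ay": 0,"az": 0,"fingers": 0},{"x": 0,"y": 0,"z": 1,"ax": 0,"ay": 0,"az": 0,"fingers": 0},{"x": 0,"y": 0,"z": 0,"ax": 0,"ay": 0,"az": 0,"fingers": 0},{"x": 0,"y": 0,"z": 0,"ax": 0,"ay": 0,"az": 0,"fingers": 0},{"x": 0,"y": 0,"z": 0,"ax": 0,"ay": 0,"az": 0,"fingers": 0},{"x": 0,"y": 0,"z": 0,"ax": 0,"ay": 0,"az": 0,"fingers": 0},{"x": 0,"y": 0,"z": 0,"ax": 0,"ay": 0,"az": 0,"fingers": 0},{"x": 0,"y": 0,"z": 0,"ax": 0,"ay": 0,"az": 0,"fingers": 0}])

```text
t: 11.55
eef_pos: [0.5137, 0.0197, 0.0425]
tool_rot: [-0.0, 0.045, 0.999, 0.0]
contact_force: [-4.2, 0.9, 6.6]
gripper_width: 0.002
grasp_force: 3.7
```

>>> jog_arm(rows=[{"x": 0,"y": 0,"z": 1,"ax": 0,"ay": 0,"az": 0,"fingers": 0},{"x": 0,"y": 0,"z": 1,"ax": 0,"ay": 0,"az": 0,"fingers": 0},{"x": 0,"y": 0,"z": 0,"ax": 0,"ay": 0,"az": 0,"fingers": 0},{"x": 0,"y": 0,"z": 0,"ax": 0,"ay": 0,"az": 0,"fingers": 0},{"x": 0,"y": 0,"z": 0,"ax": 0,"ay": 0,"az": 0,"fingers": 0},{"x": 0,"y": 0,"z": 0,"ax": 0,"ay": 0,"az": 0,"fingers": 0},{"x": 0,"y": 0,"z": 0,"ax": 0,"ay": 0,"az": 0,"fingers": 0},{"x": 0,"y": 0,"z": 0,"ax": 0,"ay": 0,"az": 0,"fingers": 0}])

```text
t: 12.35
eef_pos: [0.5138, 0.0198, 0.0406]
tool_rot: [-0.0, 0.045, 0.999, 0.0]
contact_force: [-3.9, 0.9, 8.9]
gripper_width: 0.002
grasp_force: 4.4
```

>>> jog_arm(rows=[{"x": 0,"y": 0,"z": 1,"ax": 0,"ay": 0,"az": 0,"fingers": 0},{"x": 0,"y": 0,"z": 1,"ax": 0,"ay": 0,"az": 0,"fingers": 0},{"x": 0,"y": 0,"z": 0,"ax": 0,"ay": 0,"az": 0,"fingers": 0},{"x": 0,"y": 0,"z": 0,"ax": 0,"ay": 0,"az": 0,"fingers": 0},{"x": 0,"y": 0,"z": 0,"ax": 0,"ay": 0,"az": 0,"fingers": 0},{"x": 0,"y": 0,"z": 0,"ax": 0,"ay": 0,"az": 0,"fingers": 0},{"x": 0,"y": 0,"z": 0,"ax": 0,"ay": 0,"az": 0,"fingers": 0},{"x": 0,"y": 0,"z": 0,"ax": 0,"ay": 0,"az": 0,"fingers": 0}])

```text
t: 13.15
eef_pos: [0.514, 0.0197, 0.0387]
tool_rot: [-0.0, 0.045, 0.999, 0.0]
contact_force: [-4.9, 0.5, 9.3]
gripper_width: 0.001
grasp_force: 4.7
```

>>> jog_arm(rows=[{"x": 0,"y": 0,"z": 1,"ax": 0,"ay": 0,"az": 0,"fingers": 0},{"x": 0,"y": 0,"z": 1,"ax": 0,"ay": 0,"az": 0,"fingers": 0},{"x": 0,"y": 0,"z": 0,"ax": 0,"ay": 0,"az": 0,"fingers": 0},{"x": 0,"y": 0,"z": 0,"ax": 0,"ay": 0,"az": 0,"fingers": 0},{"x": 0,"y": 0,"z": 0,"ax": 0,"ay": 0,"az": 0,"fingers": 0},{"x": 0,"y": 0,"z": 0,"ax": 0,"ay": 0,"az": 0,"fingers": 0},{"x": 0,"y": 0,"z": 0,"ax": 0,"ay": 0,"az": 0,"fingers": 0},{"x": 0,"y": 0,"z": 0,"ax": 0,"ay": 0,"az": 0,"fingers": 0}])

```text
t: 13.95
eef_pos: [0.5141, 0.0197, 0.0368]
tool_rot: [0.0, 0.045, 0.999, 0.0]
contact_force: [-3.8, 0.6, 10.2]
gripper_width: -0.001
grasp_force: 5.0
```

>>> jog_arm(rows=[{"x": 0,"y": 0,"z": 1,"ax": 0,"ay": 0,"az": 0,"fingers": 0},{"x": 0,"y": 0,"z": 1,"ax": 0,"ay": 0,"az": 0,"fingers": 0},{"x": 0,"y": 0,"z": 0,"ax": 0,"ay": 0,"az": 0,"fingers": 0},{"x": 0,"y": 0,"z": 0,"ax": 0,"ay": 0,"az": 0,"fingers": 0},{"x": 0,"y": 0,"z": 0,"ax": 0,"ay": 0,"az": 0,"fingers": 0},{"x": 0,"y": 0,"z": 0,"ax": 0,"ay": 0,"az": 0,"fingers": 0},{"x": 0,"y": 0,"z": 0,"ax": 0,"ay": 0,"az": 0,"fingers": 0},{"x": 0,"y": 0,"z": 0,"ax": 0,"ay": 0,"az": 0,"fingers": 0}])

```text
t: 14.75
eef_pos: [0.5143, 0.0197, 0.0349]
tool_rot: [0.0, 0.045, 0.999, 0.0]
contact_force: [-3.4, 1.0, 10.4]
gripper_width: -0.003
grasp_force: 5.3
```

>>> jog_arm(rows=[{"x": 0,"y": 0,"z": 1,"ax": 0,"ay": 0,"az": 0,"fingers": 0},{"x": 0,"y": 0,"z": 1,"ax": 0,"ay": 0,"az": 0,"fingers": 0},{"x": 0,"y": 0,"z": 0,"ax": 0,"ay": 0,"az": 0,"fingers": 0},{"x": 0,"y": 0,"z": 0,"ax": 0,"ay": 0,"az": 0,"fingers": 0},{"x": 0,"y": 0,"z": 0,"ax": 0,"ay": 0,"az": 0,"fingers": 0},{"x": 0,"y": 0,"z": 0,"ax": 0,"ay": 0,"az": 0,"fingers": 0},{"x": 0,"y": 0,"z": 0,"ax": 0,"ay": 0,"az": 0,"fingers": 0},{"x": 0,"y": 0,"z": 0,"ax": 0,"ay": 0,"az": 0,"fingers": 0}])

```text
t: 15.55
eef_pos: [0.5148, 0.0196, 0.0336]
tool_rot: [0.001, 0.045, 0.999, 0.0]
contact_force: [-5.1, -1.6, 17.3]
gripper_width: 0.005
grasp_force: 9.3
```

>>> jog_arm(rows=[{"x": 0,"y": 0,"z": 0.7,"ax": 0,"ay": 0,"az": 0,"fingers": 0},{"x": 0,"y": 0,"z": 0.8,"ax": 0,"ay": 0,"az": 0,"fingers": 0},{"x": 0,"y": 0,"z": 0,"ax": 0,"ay": 0,"az": 0,"fingers": 0},{"x": 0,"y": 0,"z": 0,"ax": 0,"ay": 0,"az": 0,"fingers": 0},{"x": 0,"y": 0,"z": 0,"ax": 0,"ay": 0,"az": 0,"fingers": 0},{"x": 0,"y": 0,"z": 0,"ax": 0,"ay": 0,"az": 0,"fingers": 0},{"x": 0,"y": 0,"z": 0,"ax": 0,"ay": 0,"az": 0,"fingers": 0},{"x": 0,"y": 0,"z": 0,"ax": 0,"ay": 0,"az": 0,"fingers": 0}])

```text
t: 16.35
eef_pos: [0.5152, 0.0196, 0.0327]
tool_rot: [0.001, 0.045, 0.999, 0.0]
contact_force: [-5.5, 1.1, 24.9]
gripper_width: -0.0
grasp_force: 12.6
```

The buffer is felt: the force rose from 10 N to 25 N within 2 mm. I'll start the drawer in gently, easing the depth slightly.

>>> jog_arm(rows=[{"x": -1.5,"y": 0,"z": -0.2,"ax": 0,"ay": 0,"az": 0,"fingers": 0},{"x": -1.5,"y": 0,"z": -0.2,"ax": 0,"ay": 0,"az": 0,"fingers": 0},{"x": -1.5,"y": 0,"z": -0.2,"ax": 0,"ay": 0,"az": 0,"fingers": 0},{"x": -1.5,"y": 0,"z": -0.1,"ax": 0,"ay": 0,"az": 0,"fingers": 0},{"x": 0,"y": 0,"z": 0,"ax": 0,"ay": 0,"az": 0,"fingers": 0},{"x": 0,"y": 0,"z": 0,"ax": 0,"ay": 0,"az": 0,"fingers": 0},{"x": 0,"y": 0,"z": 0,"ax": 0,"ay": 0,"az": 0,"fingers": 0},{"x": 0,"y": 0,"z": 0,"ax": 0,"ay": 0,"az": 0,"fingers": 0}])

```text
t: 17.15
eef_pos: [0.5177, 0.0193, 0.0324]
tool_rot: [-0.002, 0.045, 0.999, 0.0]
contact_force: [-12.7, 1.7, 26.1]
gripper_width: 0.0
grasp_force: 13.3
```

>>> jog_arm(rows=[{"x": -1.5,"y": 0,"z": -0.2,"ax": 0,"ay": 0,"az": 0,"fingers": 0},{"x": -1.5,"y": 0,"z": -0.2,"ax": 0,"ay": 0,"az": 0,"fingers": 0},{"x": -1.5,"y": 0,"z": -0.1,"ax": 0,"ay": 0,"az": 0,"fingers": 0},{"x": 0,"y": 0,"z": 0,"ax": 0,"ay": 0,"az": 0,"fingers": 0},{"x": 0,"y": 0,"z": 0,"ax": 0,"ay": 0,"az": 0,"fingers": 0},{"x": 0,"y": 0,"z": 0,"ax": 0,"ay": 0,"az": 0,"fingers": 0},{"x": 0,"y": 0,"z": 0,"ax": 0,"ay": 0,"az": 0,"fingers": 0},{"x": 0,"y": 0,"z": 0,"ax": 0,"ay": 0,"az": 0,"fingers": 0}])

```text
t: 17.95
eef_pos: [0.5224, 0.0187, 0.0328]
tool_rot: [-0.002, 0.045, 0.999, 0.0]
contact_force: [-11.4, 1.0, 22.8]
gripper_width: 0.003
grasp_force: 11.9
```

>>> jog_arm(rows=[{"x": -2,"y": 0,"z": -0.1,"ax": 0,"ay": 0,"az": 0,"fingers": 0},{"x": -2,"y": 0,"z": -0.1,"ax": 0,"ay": 0,"az": 0,"fingers": 0},{"x": -2,"y": 0,"z": 0,"ax": 0,"ay": 0,"az": 0,"fingers": 0},{"x": -2,"y": 0,"z": 0,"ax": 0,"ay": 0,"az": 0,"fingers": 0},{"x": 0,"y": 0,"z": 0,"ax": 0,"ay": 0,"az": 0,"fingers": 0},{"x": 0,"y": 0,"z": 0,"ax": 0,"ay": 0,"az": 0,"fingers": 0},{"x": 0,"y": 0,"z": 0,"ax": 0,"ay": 0,"az": 0,"fingers": 0},{"x": 0,"y": 0,"z": 0,"ax": 0,"ay": 0,"az": 0,"fingers": 0}])

```text
t: 18.75
eef_pos: [0.5306, 0.0177, 0.033]
tool_rot: [-0.002, 0.045, 0.999, 0.0]
contact_force: [-10.8, 0.4, 21.3]
gripper_width: 0.004
grasp_force: 11.3
```

>>> jog_arm(rows=[{"x": -3,"y": 0,"z": 0,"ax": 0,"ay": 0,"az": 0,"fingers": 0},{"x": -3,"y": 0,"z": 0,"ax": 0,"ay": 0,"az": 0,"fingers": 0},{"x": -3,"y": 0,"z": 0,"ax": 0,"ay": 0,"az": 0,"fingers": 0},{"x": -3,"y": 0,"z": 0,"ax": 0,"ay": 0,"az": 0,"fingers": 0},{"x": -3,"y": 0,"z": 0,"ax": 0,"ay": 0,"az": 0,"fingers": 0},{"x": -3,"y": 0,"z": 0,"ax": 0,"ay": 0,"az": 0,"fingers": 0},{"x": 0,"y": 0,"z": 0,"ax": 0,"ay": 0,"az": 0,"fingers": 0},{"x": 0,"y": 0,"z": 0,"ax": 0,"ay": 0,"az": 0,"fingers": 0}])

```text
t: 19.55
eef_pos: [0.5486, 0.0155, 0.0331]
tool_rot: [-0.002, 0.046, 0.999, -0.0]
contact_force: [-11.0, -1.0, 21.6]
gripper_width: -0.001
grasp_force: 11.1
```

```bash
python3 - <<'E'
from h import *
snap('side','s3')
b=cv2.resize(cv2.imread('pics/s3.png')[140:260,180:340],(800,600),interpolation=cv2.INTER_CUBIC)
cv2.imwrite('pics/c5.png',cv2.convertScaleAbs(b,alpha=1.8))
E
```

```text
(no output)
```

View pics/c5.png

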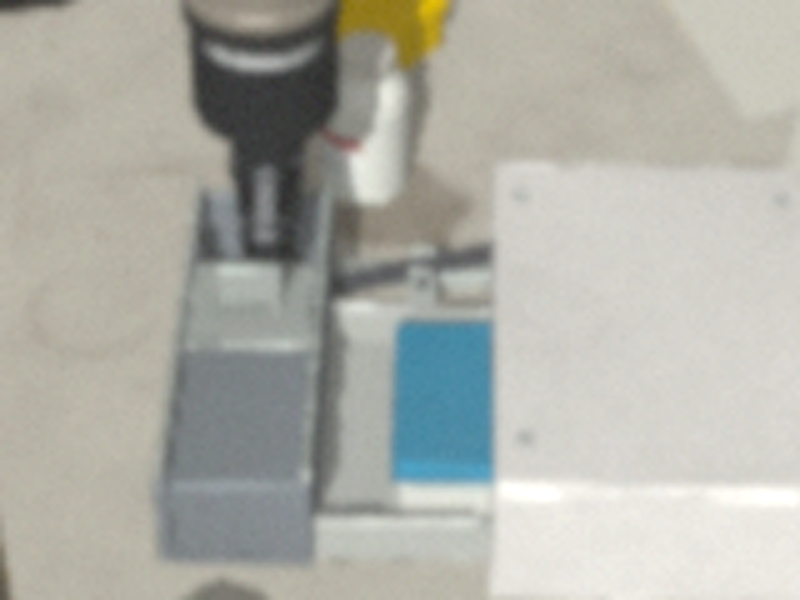

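The drawer has moved in about 30 mm, with the console back edge at (325,330) in the crop. The box is flat, the guard open and the bottle untouched. Now I'll switch to the front face.

>>> jog_arm(rows=[{"x": 0,"y": 0,"z": -20,"ax": 0,"ay": 0,"az": 0,"fingers": 0},{"x": 0,"y": 0,"z": -45,"ax": 0,"ay": 0,"az": 0,"fingers": 0},{"x": 0,"y": 0,"z": -40,"ax": 0,"ay": 0,"az": 0,"fingers": 0},{"x": 30,"y": 0,"z": 0,"ax": 0,"ay": 0,"az": 0,"fingers": 0},{"x": 30,"y": -20,"z": 0,"ax": 0,"ay": 0,"az": 0,"fingers": 0},{"x": 24,"y": -25,"z": 0,"ax": 0,"ay": 0,"az": 0,"fingers": 0},{"x": 0,"y": -15,"z": 20,"ax": 0,"ay": 0,"az": 0,"fingers": 0},{"x": 0,"y": 0,"z": 0,"ax": 0,"ay": 0,"az": 0,"fingers": 0}])

```text
t: 20.4
eef_pos: [0.4595, -0.0379, 0.1159]
tool_rot: [-0.001, 0.047, 0.999, -0.001]
contact_force: [-0.8, -1.2, -0.2]
gripper_width: 0.002
grasp_force: 0.0
```

>>> jog_arm(rows=[{"x": 0,"y": 0,"z": 15,"ax": 0,"ay": 0,"az": 0,"fingers": 0},{"x": 0,"y": 0,"z": 20,"ax": 0,"ay": 0,"az": 0,"fingers": 0},{"x": 0,"y": 0,"z": 20,"ax": 0,"ay": 0,"az": 0,"fingers": 0},{"x": 0,"y": 0,"z": 15,"ax": 0,"ay": 0,"az": 0,"fingers": 0},{"x": -5,"y": 0,"z": 0,"ax": 0,"ay": 0,"az": 0,"fingers": 0},{"x": -5,"y": 0,"z": 0,"ax": 0,"ay": 0,"az": 0,"fingers": 0},{"x": -4,"y": 0,"z": 0,"ax": 0,"ay": 0,"az": 0,"fingers": 0},{"x": 0,"y": 0,"z": 0,"ax": 0,"ay": 0,"az": 0,"fingers": 0}])

```text
t: 21.2
eef_pos: [0.4772, -0.0369, 0.0481]
tool_rot: [0.001, 0.045, 0.999, 0.0]
contact_force: [-0.3, 0.0, 0.5]
gripper_width: -0.005
grasp_force: 0.0
```

>>> jog_arm(rows=[{"x": -4,"y": 0,"z": 0,"ax": 0,"ay": 0,"az": 0,"fingers": 0},{"x": -5,"y": 0,"z": 0,"ax": 0,"ay": 0,"az": 0,"fingers": 0},{"x": -6,"y": 0,"z": 0,"ax": 0,"ay": 0,"az": 0,"fingers": 0},{"x": -7,"y": 0,"z": 0,"ax": 0,"ay": 0,"az": 0,"fingers": 0},{"x": -7,"y": 0,"z": 0,"ax": 0,"ay": 0,"az": 0,"fingers": 0},{"x": -7,"y": 0,"z": 0,"ax": 0,"ay": 0,"az": 0,"fingers": 0},{"x": -7,"y": 0,"z": 0,"ax": 0,"ay": 0,"az": 0,"fingers": 0},{"x": -7,"y": 0,"z": 0,"ax": 0,"ay": 0,"az": 0,"fingers": 0}])

```text
t: 22.0
eef_pos: [0.5206, -0.0425, 0.0463]
tool_rot: [-0.005, 0.046, 0.999, -0.0]
contact_force: [-11.2, -1.6, 7.4]
gripper_width: 0.003
grasp_force: 5.5
```

>>> jog_arm(rows=[{"x": -6,"y": 0,"z": 0,"ax": 0,"ay": 0,"az": 0,"fingers": 0},{"x": -6,"y": 0,"z": 0,"ax": 0,"ay": 0,"az": 0,"fingers": 0},{"x": -6,"y": 0,"z": 0,"ax": 0,"ay": 0,"az": 0,"fingers": 0},{"x": -5,"y": 0,"z": 0,"ax": 0,"ay": 0,"az": 0,"fingers": 0},{"x": -4,"y": 0,"z": 0,"ax": 0,"ay": 0,"az": 0,"fingers": 0},{"x": -3,"y": 0,"z": 0,"ax": 0,"ay": 0,"az": 0,"fingers": 0},{"x": -3,"y": 0,"z": 0,"ax": 0,"ay": 0,"az": 0,"fingers": 0},{"x": 0,"y": 0,"z": 0,"ax": 0,"ay": 0,"az": 0,"fingers": 0}])

```text
t: 22.8
eef_pos: [0.5544, -0.0465, 0.0462]
tool_rot: [-0.004, 0.046, 0.999, -0.001]
contact_force: [-9.0, -3.4, 3.7]
gripper_width: -0.001
grasp_force: 3.6
```

>>> jog_arm(rows=[{"x": -3,"y": 0,"z": 0,"ax": 0,"ay": 0,"az": 0,"fingers": 0},{"x": -3,"y": 0,"z": 0,"ax": 0,"ay": 0,"az": 0,"fingers": 0},{"x": -3,"y": 0,"z": 0,"ax": 0,"ay": 0,"az": 0,"fingers": 0},{"x": -3,"y": 0,"z": 0,"ax": 0,"ay": 0,"az": 0,"fingers": 0},{"x": -2,"y": 0,"z": 0,"ax": 0,"ay": 0,"az": 0,"fingers": 0},{"x": -2,"y": 0,"z": 0,"ax": 0,"ay": 0,"az": 0,"fingers": 0},{"x": 0,"y": 0,"z": 0,"ax": 0,"ay": 0,"az": 0,"fingers": 0},{"x": 0,"y": 0,"z": 0,"ax": 0,"ay": 0,"az": 0,"fingers": 0}])

```text
t: 23.6
eef_pos: [0.5685, -0.0481, 0.046]
tool_rot: [-0.005, 0.046, 0.999, -0.001]
contact_force: [-11.7, -4.6, 5.3]
gripper_width: 0.001
grasp_force: 5.8
```

>>> jog_arm(rows=[{"x": -2,"y": 0,"z": 0,"ax": 0,"ay": 0,"az": 0,"fingers": 0},{"x": -2,"y": 0,"z": 0,"ax": 0,"ay": 0,"az": 0,"fingers": 0},{"x": -2,"y": 0,"z": 0,"ax": 0,"ay": 0,"az": 0,"fingers": 0},{"x": -2,"y": 0,"z": 0,"ax": 0,"ay": 0,"az": 0,"fingers": 0},{"x": 0,"y": 0,"z": 0,"ax": 0,"ay": 0,"az": 0,"fingers": 0},{"x": 0,"y": 0,"z": 0,"ax": 0,"ay": 0,"az": 0,"fingers": 0},{"x": 0,"y": 0,"z": 0,"ax": 0,"ay": 0,"az": 0,"fingers": 0},{"x": 0,"y": 0,"z": 0,"ax": 0,"ay": 0,"az": 0,"fingers": 0}])

```text
t: 24.4
eef_pos: [0.5685, -0.0478, 0.0446]
tool_rot: [-0.013, 0.046, 0.999, 0.0]
contact_force: [-31.4, 1.1, 18.9]
gripper_width: 0.004
grasp_force: 15.8
```

>>> jog_arm(rows=[{"x": 10,"y": 0,"z": 0,"ax": 0,"ay": 0,"az": 0,"fingers": 0},{"x": 25,"y": 0,"z": 0,"ax": 0,"ay": 0,"az": 0,"fingers": 0},{"x": 40,"y": 0,"z": 0,"ax": 0,"ay": 0,"az": 0,"fingers": 0},{"x": 10,"y": 0,"z": -30,"ax": 0,"ay": 0,"az": 0,"fingers": 0},{"x": 0,"y": 0,"z": -40,"ax": 0,"ay": 0,"az": 0,"fingers": 0},{"x": 0,"y": 0,"z": -20,"ax": 0,"ay": 0,"az": 0,"fingers": 0},{"x": 0,"y": 0,"z": 0,"ax": 0,"ay": 0,"az": 0,"fingers": 0},{"x": 0,"y": 0,"z": 0,"ax": 0,"ay": 0,"az": 0,"fingers": 0}])

```text
t: 25.2
eef_pos: [0.4976, -0.0389, 0.1374]
tool_rot: [0.001, 0.045, 0.999, 0.0]
contact_force: [-1.4, -0.2, -0.7]
gripper_width: -0.001
grasp_force: 0.0
```

```bash
python3 - <<'E'
from h import *
snap('side','s4')
b=cv2.resize(cv2.imread('pics/s4.png')[130:310,170:410],(800,600),interpolation=cv2.INTER_CUBIC)
cv2.imwrite('pics/c6.png',cv2.convertScaleAbs(b,alpha=1.8))
E
```

```text
(no output)
```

View pics/c6.png

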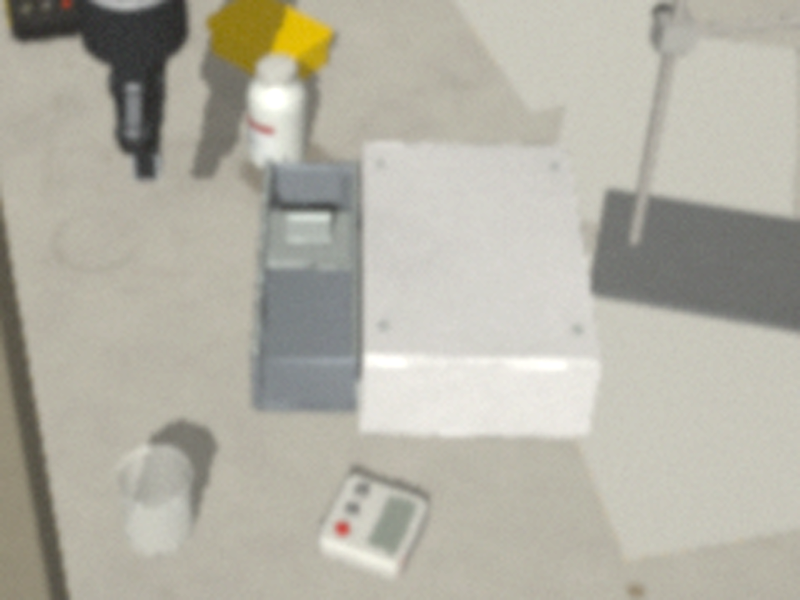

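The drawer is home, with the console's back edge at (358,300) against the housing. The guard is still open with its tab at (310,228), the bystanders are in place and the tool is clear.

```bash
python3 -c "
from station import bot
print(bot.hand_in())"
```

```text
the job is handed in; nothing more can be done
None
```

The job is handed in. The last picture shows the drawer home, the guard open and the bottle, beaker and timer in place. The paddle never read above about 27 N, and the box, hidden once the drawer was home, lay flat in the tray when last seen about 30 mm in. No verdict came back.

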